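Pop the rover's battery hatch

TASK

The teaching rover's battery is due for charging: with closed fingertips press down the ribbed end of the battery hatch on the rover's tail once, until its push-push latch lets go, then take the fingers off upwards, let the hatch swing up by itself and wait until you have seen it stand open on its own for a second. Do not push the hatch shut again and do not force it. Do not lift the rover or shove it along, and leave the loose parts on the table where they lie.

Things in the scene. Friction and masses are not known exactly. Their poses are not given: they have to be found in the camera images.
- rover: loose rover, 1 to 1.7 kg: blue metal chassis 200 x 116 mm, black 65 mm wheels, 184 mm wide over them. Origin on the table under its middle; x to the nose (two round silver eyes), y to its left, z up; it may face any way. Nose half: a black controller cover with screen and four screws, 83 mm high, fixed. Tail half: the battery bay capped by the grey hatch, its top 100 mm above the table.
- hatch (a joint): battery hatch, a mid-grey lid 94 mm long (along the rover's x), 88 mm wide, flat on top, hinged near the rover's middle, free end at the tail. Angle, rad: 0 to 0.015 shut and latched; negative pressed in, -0.075 at its hard stop (6 mm at the pad); positive swinging up, 1.15 fully open at its stop. Pressed beyond about -0.05 (4 mm at the pad) and released, it lets go; pressed less, it may stay latched.
- hatch_pad (a point): middle of the ribbed thumb pad (five black ribs, 44 mm wide, 22 mm long) on top of the hatch near its free end: press here, straight down. 80 mm from the hinge line, 18 mm from the free edge, 100 mm above the table while shut; moves with the hatch. Axes as the rover's while shut. Pressing here slowly takes 2 to 3 N down to the stop, which is hard; nearer the hinge more.
- hatch_hinge (a point): middle of the hinge line, 92 mm above the table; the hinge runs along the rover's y. After letting go, a damped spring swings the hatch up in about 2 s, following the finger as it leaves, and holds it open, its edge then about 185 mm above the table. It is a push-push latch: pressing the open hatch right down latches it again.
- latch_pin (a joint): sideways place (m) of the small steel follower pin inside the latch, hidden under the hatch; not to be touched. 0 = seated, hatch latched. A full press drives it to +0.005 (let go); as the hatch swings up it drops back to between 0 and -0.001 and stays. Pushing the hatch shut again drives it to -0.002 to -0.005.
- spare_pack: loose spare battery pack, a dark grey block 52 x 66 x 26 mm with a woven strap round it; it lies near the rover; origin at the centre of its underside. A bystander: leave it.
- spare_wheel: loose spare wheel lying flat, black tyre 65 mm across, 26 mm high, grey hub; near the rover; origin at the centre of its underside. A bystander: leave it.
- gear_motor: loose small gear motor, white gearbox 46 x 22 x 19 mm with a silver motor can, 72 mm long in all, lying along its own x; near the rover; origin on its underside near the joint of can and gearbox. A bystander: leave it.
- screwdriver: loose screwdriver 170 mm long with a black handle, lying along its own x near the rover; origin under its middle. A bystander: leave it.
- sensor_carton: loose blue carton 75 x 55 x 40 mm on the left of the table; origin at the centre of its underside. A bystander: leave it.
- ranger: loose ultrasonic sensor board with two round silver eyes, 46 mm wide and 25 mm high, on the right of the table; origin on its underside. A bystander: leave it.
- oil_bottle: loose small white bottle, 30 mm across and 75 mm tall, on the right of the table; origin at the centre of its underside. A bystander: leave it.

How it is judged (in metres and radians):
On the way, in this order (a step that is already met when the one before it is completed fails the run):
1. the hatch is pressed in by the fingertips well past its shut position (value of joint hatch below -0.035 rad and contact force between the fingers and rover above 0.8 N).
2. the hatch has swung up and stands open for a second with nothing of the robot touching the rover (value of joint hatch above 1 rad and contact force between each of the fingers, the arm and rover below 0.05 N), for 1 s.
At the end, for the whole second after the job is handed in: The hatch stands open beyond 1.0 rad and still (under 0.05 rad/s) by its own spring, having stood so for a second untouched; the rover is upright on its wheels within 20 mm of where it stood; every loose part is within 20 mm of where it lay (value of joint hatch above 1 rad and velocity of joint hatch between -0.05 and 0.05 rad/s and distance of each of rover, hatch_hinge, spare_pack, spare_wheel, gear_motor, screwdriver, sensor_carton, ranger, oil_bottle from where it was at the start of the episode below 0.02 m and angle between rover's own z axis and vertical below 0.05 rad and linear speed of rover below 0.01 m/s).
It fails at once if the hatch is pushed shut again after it popped (value of joint latch_pin below -0.0015 m and value of joint hatch below 0.06 rad).
It fails at once if the hatch or rover is pressed with more than 45 N (contact force between any of the fingers, the arm and rover above 45 N).
It fails at once if the rover is lifted by more than 8 mm, tipped by more than 0.15 rad or shoved by more than 20 mm (height (world z) of rover above 0.008 m or angle between rover's own z axis and vertical above 0.15 rad or distance of any of rover, hatch_hinge from where it was at the start of the episode above 0.02 m).
It fails at once if a loose part is lifted, carried or knocked more than 20 mm from its place (distance of any of spare_pack, spare_wheel, gear_motor, screwdriver, sensor_carton, ranger, oil_bottle from where it was at the start of the episode above 0.02 m).
It also fails if it takes over 29 s, if anything falls off the work surface, if the arm or the gripper's body presses on something with over 40 N, if the wrist force passes 120 N, or if a joint passes its speed limit or range.

ROBOT

A 6-joint arm with a two-finger parallel gripper is mounted at the origin on the work surface. World frame = base frame: x ahead of the robot, y to its left, z up, the work surface at z = 0. Lengths are in mm, angles in rad, forces in N, time in s.
With the tool pointing down it reaches from about 350 to 875 mm from the base axis. Payload 4.2 kg.
Tool frame: the origin (TCP) lies midway between the tips of the shut fingers; the grasp point (between the pads) lies arm.grip_depth behind it (arm.grip_depth is the distance from the TCP to the grasp point, in mm); z points along the fingers, y is the direction in which the jaws open and shut (so a half turn about z gives the same grasp; the last joint's range is limited). The gripper opens to 85 mm and grips with 20 to 120 N. Pads are 22 mm wide; open, the fingers measure 114 mm over their backs; the gripper's body (76 mm by 85 mm) begins 54 mm behind the grasp point. The pads swing forward as they close: fully open they stand 13 mm farther back than shut.
Start: joints at [-1.091, 0.385, 0.008, 0, -1.194, -0.259], TCP at [136.899, -609.801, 231.312] pointing down, gripper open.
Joint ranges: [-3.14, 3.14], [-1.21, 2.06], [-1.07, 1.41], [-3.16, 2.05], [-2.99, -0.16], [-3.1, 3.1]. Speed limits (rad/s): [2.79, 2.79, 3.14, 3.14, 3.14, 3.14].

INTERFACE

Orientations are given as a unit quaternion [x, y, z, w].
In Python, from bench import arm gives the robot as it stands.
- The arm moves only by the tool play_rows, never from a script. Its argument "motion" is one flat list of numbers, 7 for each row, row after row: the opening in per cent of the stroke, from 0 (shut) to 100 (fully open), then the shift along the world's x, y, z in cm, then the turn, a rotation vector about the world's x, y, z in degrees. A call has 1 to 5 rows; each row is the pose to reach, as a shift and turn from the pose commanded when the call began; what a row does not reach only later rows make up. A row lasts 1/8 s, in which the tool goes at most 62.5 mm and 10.7 degrees, less where a joint would pass 70% of its speed; a pose out of reach is approached as far as the arm can. A call with a gripper value outside its range is refused whole. The fingers move at their own pace and stop on an object; the grip force is fixed at half the most. Time passes only in rows, so rows that repeat a pose let the fingers close. It gives the time, the measured TCP pose, the force and the opening at its end, in the units of the state.
- arm.read_state(): the state, without advancing time (a new reading comes with each control period).
- arm.get_image(name): name is "scene" or "top" or "wrist"; returns (picture, depth): 420x560x3 uint8, red, green, blue; 420x560 float32, mm along the optical axis (not along the pixel's ray), 0 where there is no reading.
- arm.camera_info(name): a dict with "fovy" (degrees; the focal length in pixels is half the picture's height over the tangent of half this angle, whatever the lens; pixels are square), "cx", "cy" (the principal point, pixels), "R" (3x3) and "t" (3): a world point X has camera coordinates R X + t. Camera axes: x right, y down, z forward; pixel columns grow to the right and rows downward; lengths in mm; the calibration is good to about 2 mm. A picture is of the moment at which its call begins: read the wrist's pose just before it. camera_info takes no time and is no camera call; for the wrist camera it gives the pose at the moment of the call.
- arm.job_done(): hands the job in, once; it reports no verdict.
Trained networks look in the newest picture that a camera, given by its name, has taken for a name from the list of things; names that differ only in an ending like _2 or _b are one class to them, and where a whole thing is asked for, a point or a joint stands for the part that bears it (a point fixed in the world has none). Each returns a list of dicts, best first, with "confidence" (0 to 1); they miss things now and then, are a little off and sometimes report something else, mostly with a low value. They report only what shows in the picture. A call takes as long as a camera call.
- arm.outline_of(thing, camera): "mask" (420x560 bool, what is visible of it) and "extent" ([left, top, width, height] in pixels, round what is visible of it).
- arm.place_of(thing, camera): "uv" ([column, row] in pixels: a listed point, or the origin of a listed thing).
The state is a dict: "clock": time; "joints": joint angles; "joint_vel": joint speeds; "joint_efforts": joint torques, N m; "position": TCP position; "ee_rot": TCP orientation; "contact_force": force on the tool from outside, world axes, zero at the start; "wrist_torque": the same for the moment, N m; "gripper_width": finger opening in mm.
Only numpy, scipy, OpenCV 4.12 (cv2) and the standard library are available. Lean on these libraries where they do the work, as an engineer would, in place of code of your own. Each camera call takes 0.05 s, during which the arm holds its last target.

## Working session

There is one attempt and no reset: what is moved stays moved. The work goes in short steps, Python scripts to look and compute and a tool call to move; the robot and the scene stay as the last step left them, time stands still between calls to the robot, and variables do not carry over. Pictures are saved under pics/ and viewed, and the job is handed in when it is done.

Besides the shell and the picture viewer there is one more tool, called after "Request:" as name(argument=value, ...) on one line, values as JSON. play_rows: Moves the arm, as the interface text tells. Its arguments: {"type":"object","properties":{"motion":{"type":"array","items":{"type":"number"}}},"required":["motion"]}

```bash
ls; mkdir -p pics; cat > h.py <<'E'
import numpy as np, cv2
from bench import arm
def K(n):
    c=arm.camera_info(n); f=210/np.tan(np.radians(c['fovy'])/2); return f,c['cx'],c['cy'],np.array(c['R']),np.array(c['t'])
def ray(n,uv,z=None,d=None,k=None):
    f,cx,cy,R,t=k or K(n); v=np.array([(uv[0]-cx)/f,(uv[1]-cy)/f,1.])
    o=-R.T@t; w=R.T@v
    s=d if d is not None else (z-o[2])/w[2]
    return o+s*w
E
python3 - <<'E'
from h import *
s=arm.read_state();print(s['clock'],s['position'],s['ee_rot'],s['contact_force'],s['gripper_width'],arm.grip_depth)
for n in['scene','top']:
    p,d=arm.get_image(n);cv2.imwrite(f'pics/{n}0.png',p[:,:,::-1]);np.save(f'{n}d.npy',d)
    print(n,arm.camera_info(n))
    for th,z in[('hatch_pad',100),('hatch_hinge',92),('rover',0)]:
        for r in arm.place_of(th,n)[:2]:
            u=r['uv'];dd=d[int(u[1]),int(u[0])]
            print(th,r['confidence'],u,ray(n,u,z=z).round(1),ray(n,u,d=dd).round(1))
E
```

```text
pics
0.0 [ 136.75845118 -609.26100549  230.24694069] [-1.10086246e-01  9.93921452e-01  1.06486304e-03 -1.78243137e-04] [-0.4335622   0.9026986  -0.91351888] 85.38028205151204 18.700000000000003
scene {'fovy': 57.07131007158148, 'cx': 279.4520427714829, 'cy': 213.49267976369765, 'R': array([[ 0.56045461,  0.82798593,  0.01816426],
       [ 0.54751905, -0.35397553, -0.75823757],
       [-0.62138033,  0.43490302, -0.65172529]]), 't': array([-310.64041416, -228.55887325, 1549.73093486])}
hatch_pad 0.66 [303.0, 236.5] [670.5  -2.3 100. ] [672.2  -3.7 102.1]
hatch_hinge 0.9 [296.7, 220.1] [598.8  28.8  92. ] [607.2  22.2 101.5]
rover 0.56 [295.9, 239.9] [590.9  36.8   0. ] [670.5 -26.5  99.8]
top {'fovy': 48.166617592001224, 'cx': 280.5274122773777, 'cy': 210.6287581826645, 'R': array([[ 0.02225769, -0.99974542, -0.00370015],
       [-0.97572   , -0.02091589, -0.21802064],
       [ 0.21788775,  0.00846294, -0.97593714]]), 't': array([-6.15639905e-01,  5.80915300e+02,  1.67820610e+03])}
hatch_pad 0.85 [285.6, 183.0] [677.3  -4.6 100. ] [676.   -4.6 104.4]
hatch_hinge 0.93 [275.8, 204.3] [597.9  29.7  92. ] [595.8  29.5 101. ]
hatch_hinge 0.16 [313.8, 226.2] [ 519.4 -109.9   92. ] [ 530.9 -113.7   31.7]
rover 0.79 [277.8, 212.1] [589.1  23.    0. ] [573.9  22.   69. ]
```

View pics/top0.png

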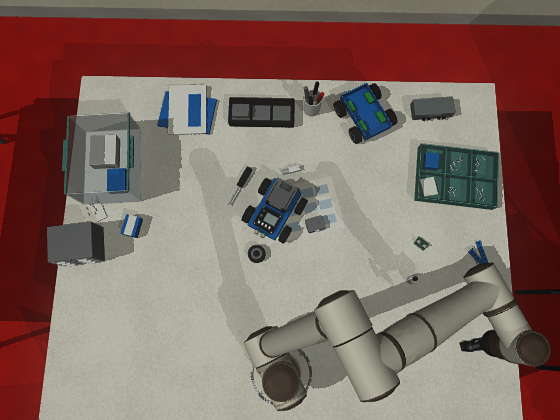

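View pics/scene0.png

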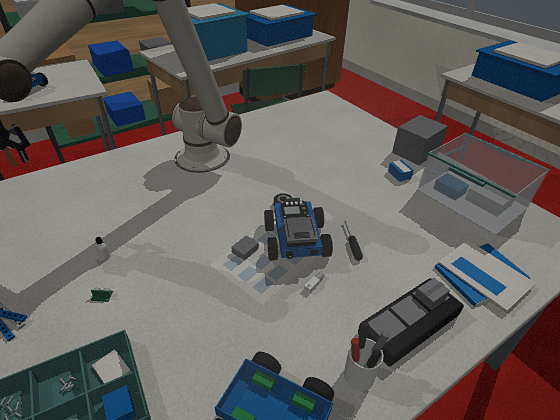

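```bash
python3 - <<'E'
import cv2
p=cv2.imread('pics/top0.png')[140:280,190:370]
cv2.imwrite('pics/crop0.png',cv2.resize(p,None,fx=4,fy=4,interpolation=cv2.INTER_CUBIC))
E
```

```text
(no output)
```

View pics/crop0.png

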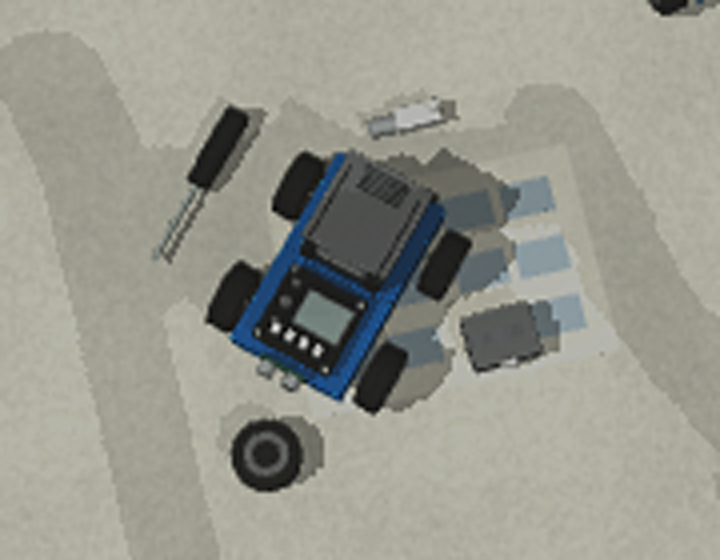

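The top view shows the rover's nose towards the robot and its tail, with the ribbed pad, pointing away at about pixel (286,186). The gear motor is beyond the tail, at about (292,169). I'll refine the pad position while moving over it.

```bash
python3 - <<'E'
from h import *
for c in [(383,186),(350,152),(440,196),(302,243),(378,279)]:
    u=(190+c[0]/4-.4,140+c[1]/4-.4); print(c,ray('top',u,z=100).round(1))
E
```

```text
(383, 186) [665.4  -3.9 100. ]
(350, 152) [697.3  27.2 100. ]
(440, 196) [657.  -56.3 100. ]
(302, 243) [610.   68.9 100. ]
(378, 279) [577.8  -1.1 100. ]
```

Request:
play_rows(motion=[0, 4, 5, 1, 0, 0, 0, 0, 8, 10, 2, 0, 0, 0, 0, 12, 15, 3, 0, 0, 0, 0, 16, 20, 3, 0, 0, 0, 0, 20, 25, 3, 0, 0, 0])

```text
clock: 1.02
position: [331.8, -366.0, 261.9]
ee_rot: [-0.11, 0.994, -0.0, 0.001]
contact_force: [1.3, -0.5, -0.7]
gripper_width: 0.3
```

Request:
play_rows(motion=[0, 4, 4.5, 0, 0, 0, 0, 0, 8, 9, 0, 0, 0, 0, 0, 12, 13.5, 0, 0, 0, 0, 0, 16, 18, 0, 0, 0, 0, 0, 20, 22.5, 0, 0, 0, 0])

```text
clock: 1.65
position: [531.8, -140.8, 261.7]
ee_rot: [-0.11, 0.994, -0.0, 0.0]
contact_force: [1.1, -1.2, -0.1]
gripper_width: -0.2
```

Request:
play_rows(motion=[0, 4, 4.5, 0, 0, 0, 0, 0, 8, 9, 0, 0, 0, 0, 0, 11, 12, 0, 0, 0, 0, 0, 11, 12, 0, 0, 0, 0])

```text
clock: 2.15
position: [642.1, -20.2, 259.9]
ee_rot: [-0.112, 0.994, 0.0, -0.001]
contact_force: [-1.0, -1.2, 0.3]
gripper_width: -0.2
```

```bash
python3 - <<'E'
from h import *
s=arm.read_state();print(s['clock'],s['position'],s['contact_force'])
k=K('wrist')
p,d=arm.get_image('wrist');cv2.imwrite('pics/w1.png',p[:,:,::-1]);np.save('wd.npy',d);np.savez('wk.npz',f=k[0],cx=k[1],cy=k[2],R=k[3],t=k[4])
for th,z in[('hatch_pad',100),('hatch_hinge',92)]:
    for r in arm.place_of(th,'wrist')[:2]:
        u=r['uv'];print(th,r['confidence'],u,ray('',u,z=z,k=k).round(1),ray('',u,d=d[int(u[1]),int(u[0])],k=k).round(1))
E
```

```text
2.15 [642.08624385 -20.19166859 259.85407506] [-1.0279784  -1.22723423  0.25921375]
hatch_pad 0.96 [294.8, 217.9] [ 6.633e+02 -5.000e-01  1.000e+02] [ 6.629e+02 -6.000e-01  1.015e+02]
hatch_hinge 0.85 [346.0, 152.4] [590.   33.4  92. ] [589.8  32.3  97.4]
```

View pics/w1.png

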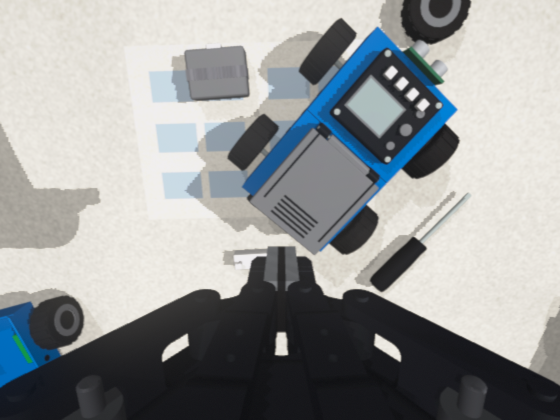

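The pad is centred on the ribs at pixel (295,217). That puts it at (664,-1,100), 81 mm from the hinge against the 80 mm given. I'll go above it now.

Request:
play_rows(motion=[0, 1.1, 1, -4, 0, 0, 0, 0, 2.2, 1.9, -8, 0, 0, 0, 0, 2.2, 1.9, -11, 0, 0, 0, 0, 2.2, 1.9, -13.5, 0, 0, 0, 0, 2.2, 1.9, -14.5, 0, 0, 0])

```text
clock: 2.92
position: [661.3, -4.9, 115.3]
ee_rot: [-0.109, 0.994, -0.0, -0.001]
contact_force: [-0.2, 0.1, 0.3]
gripper_width: 0.3
```

Request:
play_rows(motion=[0, 0, 0, 0, 0, 0, 0, 0, 0, 0, 0, 0, 0, 0])

```text
clock: 3.18
position: [663.5, -3.8, 118.0]
ee_rot: [-0.11, 0.994, -0.0, 0.001]
contact_force: [0.4, -0.6, 0.5]
gripper_width: -0.1
```

```bash
python3 - <<'E'
from h import *
s=arm.read_state();print(s['clock'],s['position'],s['contact_force'])
k=K('wrist')
p,d=arm.get_image('wrist');cv2.imwrite('pics/w2.png',p[:,:,::-1])
for th,z in[('hatch_pad',100),('hatch_hinge',92)]:
    for r in arm.place_of(th,'wrist')[:1]:
        u=r['uv'];print(th,r['confidence'],u,ray('',u,z=z,k=k).round(1),ray('',u,d=d[int(u[1]),int(u[0])],k=k).round(1))
E
```

```text
3.175 [663.48211682  -3.78754679 118.02623188] [ 0.40319974 -0.55589132  0.51373994]
hatch_pad 0.86 [284.5, 251.1] [663.   -1.3 100. ] [651.2  -4.3 128.2]
hatch_hinge 0.65 [382.3, 135.2] [592.2  34.7  92. ] [592.4  32.9  97.7]
```

View pics/w2.png

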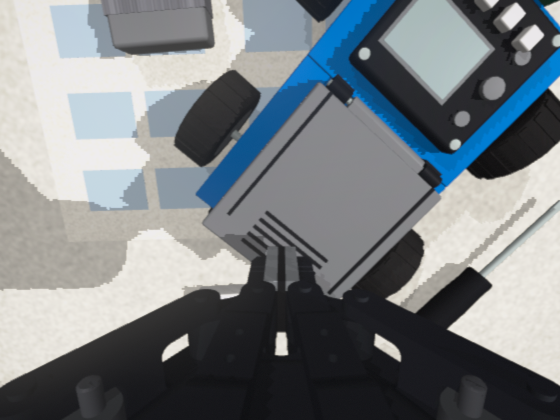

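The closed tips (pixel ~(282,250)) are over the ribs. I'll press down step by step and watch the force.

Request:
play_rows(motion=[0, 0, 0.1, -0.6, 0, 0, 0, 0, 0, 0.1, -1.2, 0, 0, 0, 0, 0, 0.1, -1.5, 0, 0, 0, 0, 0, 0.1, -1.7, 0, 0, 0, 0, 0, 0.1, -1.7, 0, 0, 0])

```text
clock: 3.95
position: [662.5, -2.6, 99.2]
ee_rot: [-0.11, 0.994, -0.0, -0.0]
contact_force: [-1.3, 0.1, 1.1]
gripper_width: -0.6
```

Request:
play_rows(motion=[0, 0, 0, -0.1, 0, 0, 0, 0, 0, 0, -0.2, 0, 0, 0, 0, 0, 0, -0.2, 0, 0, 0])

```text
clock: 4.32
position: [662.8, -2.6, 97.4]
ee_rot: [-0.11, 0.994, -0.0, 0.0]
contact_force: [-1.4, -1.0, 1.7]
gripper_width: -0.3
```

Request:
play_rows(motion=[0, 0, 0, -0.1, 0, 0, 0, 0, 0, 0, -0.2, 0, 0, 0, 0, 0, 0, -0.2, 0, 0, 0])

```text
clock: 4.7
position: [662.9, -2.6, 95.2]
ee_rot: [-0.11, 0.994, -0.0, 0.0]
contact_force: [-1.3, -1.1, 1.3]
gripper_width: 0.1
```

Request:
play_rows(motion=[0, 0, 0, -0.1, 0, 0, 0, 0, 0, 0, -0.1, 0, 0, 0])

```text
clock: 4.95
position: [662.9, -2.6, 94.5]
ee_rot: [-0.11, 0.994, -0.0, 0.0]
contact_force: [-0.4, -1.1, 2.8]
gripper_width: 0.1
```

Request:
play_rows(motion=[0, 0, 0, -0.1, 0, 0, 0, 0, 0, 0, -0.1, 0, 0, 0])

```text
clock: 5.2
position: [662.9, -2.6, 94.2]
ee_rot: [-0.11, 0.994, -0.0, 0.0]
contact_force: [-1.0, -1.5, 6.0]
gripper_width: 0.1
```

Request:
play_rows(motion=[0, 0, 0, -0.1, 0, 0, 0, 0, 0, 0, -0.1, 0, 0, 0])

```text
clock: 5.45
position: [663.0, -2.6, 94.0]
ee_rot: [-0.11, 0.994, -0.0, 0.001]
contact_force: [-3.2, -0.7, 8.1]
gripper_width: 0.1
```

The hard stop is reached: z stalls at 94 mm while the force climbs to 8 N. Now straight up.

Request:
play_rows(motion=[0, 0, 0, 1, 0, 0, 0, 0, 0, 0, 4, 0, 0, 0, 0, 0, 0, 9, 0, 0, 0, 0, 0, 0, 14, 0, 0, 0, 0, 0, 0, 19, 0, 0, 0])

```text
clock: 6.08
position: [662.6, -2.1, 283.6]
ee_rot: [-0.11, 0.994, 0.0, -0.0]
contact_force: [0.3, 0.2, -0.5]
gripper_width: -0.1
```

Request:
play_rows(motion=[0, 0, 0, 3, 0, 0, 0, 0, 0, 0, 5, 0, 0, 0, 0, 0, 0, 5, 0, 0, 0, 0, 0, 0, 5, 0, 0, 0, 0, 0, 0, 5, 0, 0, 0])

```text
clock: 6.7
position: [662.3, -2.4, 330.5]
ee_rot: [-0.11, 0.994, 0.0, -0.001]
contact_force: [-0.7, 0.1, 0.2]
gripper_width: -0.3
```

Request:
play_rows(motion=[0, 0, 0, 0, 0, 0, 0, 0, 0, 0, 0, 0, 0, 0, 0, 0, 0, 0, 0, 0, 0, 0, 0, 0, 0, 0, 0, 0, 0, 0, 0, 0, 0, 0, 0])

```text
clock: 7.32
position: [662.7, -2.5, 332.3]
ee_rot: [-0.11, 0.994, 0.0, 0.0]
contact_force: [-0.1, -0.4, 0.5]
gripper_width: -0.1
```

Request:
play_rows(motion=[0, 0, 0, 0, 0, 0, 0, 0, 0, 0, 0, 0, 0, 0, 0, 0, 0, 0, 0, 0, 0, 0, 0, 0, 0, 0, 0, 0, 0, 0, 0, 0, 0, 0, 0])

```text
clock: 7.95
position: [662.7, -2.5, 332.3]
ee_rot: [-0.11, 0.994, -0.0, 0.0]
contact_force: [-0.2, -0.2, -0.4]
gripper_width: 0.3
```

Request:
play_rows(motion=[0, 0, 0, 0, 0, 0, 0, 0, 0, 0, 0, 0, 0, 0, 0, 0, 0, 0, 0, 0, 0, 0, 0, 0, 0, 0, 0, 0, 0, 0, 0, 0, 0, 0, 0])

```text
clock: 8.57
position: [662.7, -2.5, 332.3]
ee_rot: [-0.11, 0.994, -0.0, -0.0]
contact_force: [-0.6, -0.5, 0.3]
gripper_width: -0.1
```

```bash
python3 - <<'E'
from h import *
print(arm.read_state()['clock'],arm.read_state()['position'])
for n in ['wrist','scene']:
    p,d=arm.get_image(n);cv2.imwrite(f'pics/{n}3.png',p[:,:,::-1]);
    k=K(n)
    for r in arm.outline_of('hatch',n)[:1]:
        v,u=np.nonzero(r['mask']&(d>0)); P=np.array([ray('',(a,b),d=d[b,a],k=k) for a,b in zip(u,v)])
        print(n,r['confidence'],np.percentile(P,[2,25,50,75,98],axis=0).round(0))
cv2.imwrite('pics/sc3.png',cv2.resize(p[160:320,200:400][:,:,::-1],None,fx=3.5,fy=3.5))
E
```

```text
8.575 [662.70775819  -2.54774176 332.29561907]
wrist 0.79 [[576. -15. 100.]
 [598.   7. 134.]
 [610.  24. 160.]
 [623.  44. 180.]
 [642.  68. 184.]]
scene 0.81 [[580. -18.  91.]
 [598.   7. 120.]
 [614.  21. 148.]
 [627.  45. 165.]
 [644.  67. 185.]]
```

View pics/wrist3.png

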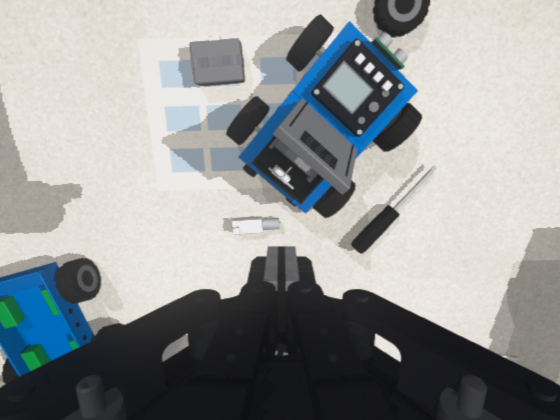

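View pics/sc3.png

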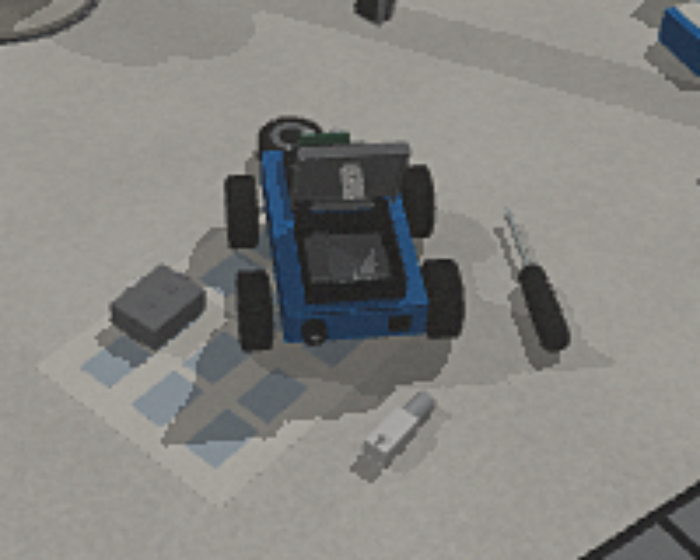

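The hatch stands open at wrist pixel (315,145), with its edge at about 185 mm. I'll wait more than a second and check that it stays still.

Request:
play_rows(motion=[0, 0, 0, 0, 0, 0, 0, 0, 0, 0, 0, 0, 0, 0, 0, 0, 0, 0, 0, 0, 0, 0, 0, 0, 0, 0, 0, 0, 0, 0, 0, 0, 0, 0, 0])

```text
clock: 9.4
position: [662.7, -2.5, 332.3]
ee_rot: [-0.11, 0.994, 0.0, 0.0]
contact_force: [-0.0, -0.2, -0.3]
gripper_width: 0.1
```

Request:
play_rows(motion=[0, 0, 0, 0, 0, 0, 0, 0, 0, 0, 0, 0, 0, 0, 0, 0, 0, 0, 0, 0, 0, 0, 0, 0, 0, 0, 0, 0, 0, 0, 0, 0, 0, 0, 0])

```text
clock: 10.02
position: [662.7, -2.6, 332.3]
ee_rot: [-0.11, 0.994, -0.0, -0.0]
contact_force: [-0.2, 0.1, -0.3]
gripper_width: -0.1
```

Request:
play_rows(motion=[0, 0, 0, 0, 0, 0, 0, 0, 0, 0, 0, 0, 0, 0, 0, 0, 0, 0, 0, 0, 0, 0, 0, 0, 0, 0, 0, 0, 0, 0, 0, 0, 0, 0, 0])

```text
clock: 10.65
position: [662.7, -2.5, 332.3]
ee_rot: [-0.11, 0.994, 0.0, -0.0]
contact_force: [-0.1, -0.1, 0.9]
gripper_width: 0.1
```

```bash
python3 - <<'E'
from h import *
n='wrist';p,d=arm.get_image(n);cv2.imwrite('pics/wrist4.png',p[:,:,::-1]);k=K(n)
print(arm.read_state()['clock'],'mean diff',cv2.absdiff(p[:,:,::-1],cv2.imread('pics/wrist3.png')).mean(), cv2.absdiff(p[:,:,::-1],cv2.imread('pics/wrist3.png'))[90:200,240:370].mean())
for r in arm.outline_of('hatch',n)[:1]:
    v,u=np.nonzero(r['mask']&(d>0)); P=np.array([ray('',(a,b),d=d[b,a],k=k) for a,b in zip(u,v)])
    print(np.percentile(P,[2,50,98],axis=0).round(0))
    # plane angle, robust
    Q=P[(P[:,2]>105)&(P[:,2]<180)]
    A=np.c_[Q[:,:2],np.ones(len(Q))]; w=np.ones(len(Q))
    for _ in range(20):
        c=np.linalg.lstsq(A*w[:,None],Q[:,2]*w,rcond=None)[0]; w=1/np.sqrt(1+(A@c-Q[:,2])**2)
    print('tilt',np.arctan(np.hypot(*c[:2])))
t,dt=arm.get_image('top');cv2.imwrite('pics/top4.png',t[:,:,::-1])
a=cv2.imread('pics/top0.png')[140:280,190:370];b=t[140:280,190:370,::-1]
cv2.imwrite('pics/cmp4.png',cv2.resize(np.hstack([a,b]),None,fx=2.2,fy=2.2))
E
```

```text
10.7 mean diff 0.3523426870748299 0.455967365967366
[[576. -14. 103.]
 [610.  24. 160.]
 [640.  67. 184.]]
tilt 1.1507808880123547
```

View pics/cmp4.png

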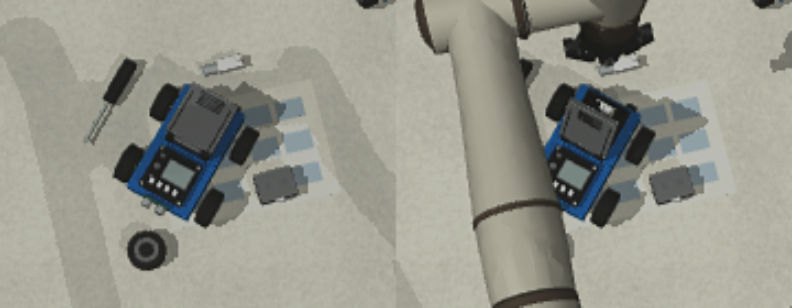

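The hatch is still at a 1.15 rad tilt. In the before/after crop the rover and the visible parts (gear motor, spare pack) sit at the same pixels. Handing in.

```bash
python3 -c "
from bench import arm
print(arm.job_done())"
```

```text
the job is handed in; nothing more can be done
None
```

I pressed the hatch once on its ribbed pad with closed fingertips, lifted straight off, and it swung up and stayed open. The job is handed in, at about 10.7 s of the 29 s allowed.

- **Press:** the tips went down at about (663, -3) mm to z = 94 mm. There they stalled at the hard stop with about 8 N measured, well under the 45 N limit. The fingers then rose straight up to z = 332 mm.
- **Hatch open:** at 8.6 s and again at 10.7 s its free edge was about 185 mm above the table. A plane fit at 10.7 s gave a tilt of 1.15 rad, fully open. The two wrist pictures were practically identical, and nothing was touching the rover.
- **Rover and loose parts:** in the before/after top pictures the rover, gear motor and spare pack show no visible shift. In the final top picture the arm hides the spare wheel and most of the screwdriver, but wrist pictures at 2.2 s and 8.6 s show both by the rover. I did not measure any of these, nor check the carton, ranger and bottle, but the arm passed well above everything.
- **Disagreement:** the top camera's first network estimate of the pad was about 13 mm off the wrist camera's. I used the wrist estimate, which put the pad 81 mm from the hinge against the 80 mm given.

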